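# Crank a jack stand up under an overhanging detector

## Task

The heavy detector head sticks out from the side of the scan unit with nothing under it. On the jack stand below it, first flip the folded crank handle on the handwheel fully upright, then crank the wheel by it until the blue support pad bears snugly against the foot under the detector, which you feel as the crank turning clearly heavier; stop there, without jacking the detector up. Do not push the stand out of place, leave the other things alone, and let go with the handle left standing upright.

Things in the scene. Friction and masses are not known exactly. Their poses are not given: they have to be found in the camera images.
- wheel_centre (a point): centre of the top face of the jack stand's black handwheel (110 mm diameter, 14 mm thick, lying level on a vertical axis, top face 201 mm above the table). The wheel turns about the vertical through this point.
- wheel (a joint): angle of the handwheel in rad, growing clockwise as seen from above. Turning it clockwise raises the pad, 3.0 mm per rad (18.8 mm a turn), with no end stop before the detector. Turning takes 0.25 N m of friction (about 5.5 N at the handle, less once it stands still), and every 10 N on the pad adds 0.67 N at the handle; it stays where it is left.
- handle (a joint): fold angle of the orange crank handle: 0 = folded flat across the wheel, 1.571 = upright at its stop. A sprung detent holds it at both ends and resists with up to 0.3 N m (about 8 N near its free end); past half way (0.8) it snaps upright by itself if let go. Pushed inwards, towards the wheel's axis, with more than about 6 N it folds down again.
- handle_pivot (a point): hinge of the folding handle, in a small steel fork near the wheel's rim: 45 mm from the wheel's axis and 14 mm above the wheel's top face. Folded, the handle points from here straight across the wheel's centre, level; upright, it stands straight up from here.
- handle_grip (a point): middle of the handle's orange sleeve, 37 mm from the pivot along the handle. The sleeve is 20 mm in diameter and covers 12 to 62 mm from the pivot (the handle ends at 65 mm); it spins freely on its shank, so that a gripper need not turn while cranking. Folded, its lowest line is 4 mm above the wheel's face.
- pad_top (a point): centre of the top of the round blue support pad (36 mm diameter) on the jack's arm; it bears on the foot above it.
- carriage: the grey carriage with the arm and the pad, sliding up and down on the stand's two rods; origin on the wheel's axis, 28 mm lower than the pad's top; z up.
- detector_under (a point): point on the detector's flat underside right at its screw foot, a round aluminium disc of 44 mm diameter. How far the foot is wound out is not measured: its lower face lies 3 to 15 mm below this point.
- detector: the dark grey finned detector head, 96 x 130 x 64 mm with a blue collar, 5 kg, top about 200 mm above the table; origin at its flange on the scan unit. It gives about 1 mm for 50 N of lift. Fully carried by the pad, without being lifted, it loads the pad with about 40 N, felt as about 2.5 N more at the handle than in free turning; 20 to 70 N counts as snug.
- jack: the free-standing jack stand, about 6.6 kg: dark base plate 130 x 215 x 18 mm, two steel rods, brass screw, bridge at the top; origin on the wheel's axis at the table, z up, +y along the arm towards the pad (115 mm out) and the scan unit.
- objective_mid (a point): middle of a brass objective lens standing on the table (33 mm diameter, 48 mm tall); leave it alone.
- slide_box_mid (a point): middle of a closed slide box lying on the table (84 x 107 x 34 mm, blue with grey lid); leave it alone.
- post_mount_mid (a point): middle of a black post holder with a steel post standing on the table (40 mm foot, 75 mm tall); leave it alone.

How it is judged:
By the outcome, as a careful person would: the job done as asked, in the order asked, and still so for the second after the job is handed in, with the robot touching nothing.
It also fails if it takes over 72 s, if anything falls off the work surface, if the arm or the gripper's body presses on something with over 40 N, if the wrist force passes 120 N, or if a joint passes its speed limit or range.

## Robot

A 6-joint arm with a two-finger parallel gripper is mounted at the origin on the work surface. World frame = base frame: x ahead of the robot, y to its left, z up, the work surface at z = 0. Lengths are in m, angles in rad, forces in N, time in s.
With the tool pointing down it reaches from about 0.35 to 0.775 m from the base axis. Payload 7.3 kg.
Tool frame: the origin (TCP) lies between the finger pads; the fingertips stand ahead of it and the grasp point (between the pads) lies 6 mm ahead of it (robot.tip_extent is the x of the fingertips in the tool frame, in m); x points along the fingers, z is the direction in which the jaws open and shut, and the axes are right-handed (so a half turn about x gives the same grasp; the last joint's range is limited). The gripper opens to 92 mm and grips with 3 to 60 N. Pads are 19 mm wide; open, the fingers measure 130 mm over their backs; the gripper's body (75 mm by 190 mm) begins 47 mm behind the grasp point.
Start: joints at [1.046, 0.342, 1.524, -0, 1.275, -0.146], TCP at [0.194, 0.488, 0.252] pointing down, gripper open.
Joint ranges: [-2.53, 2.53], [-0.77, 2.02], [0.04, 2.7], [-1, 4.14], [0.28, 2.66], [-3.11, 3.11]. Speed limits (rad/s): [2.57, 2.57, 3.14, 3.14, 3.14, 3.14].

## Interface

Orientations are given as [roll, pitch, yaw] about the fixed x, y, z axes, in that order (R = Rz(yaw) Ry(pitch) Rx(roll)).
In Python, from cell import robot gives the robot as it stands. The module is installed in compiled form; this text tells all that it offers.
- The arm moves only by the shell command python3 -m creep 'ROWS' [FORCE]. ROWS is JSON, a list of rows, each an object with "translation": the shift along the tool's x, y, z in m, a list of three; "twist": the turn, a rotation vector about the tool's x, y, z in rad, a list of three; "hand": the opening in per cent of the stroke, from 0 (shut) to 100 (fully open). A call has 1 to 5 rows; each row is the pose to reach, as a shift and turn from the pose measured when the call began, along the tool's axes at that moment; what a row does not reach only later rows make up. A row lasts 1/10 s, in which the tool goes at most 50 mm and 8.59 degrees, less where a joint would pass 70% of its speed; a pose out of reach is approached as far as the arm can. A call with a gripper value outside its range is refused whole. The fingers move at their own pace and stop on an object; FORCE is the grip in N (left out, the last holds). Time passes only in rows, so rows that repeat a pose let the fingers close. It gives the time, the measured TCP pose, the force and the opening at its end, in the units of the state.
- robot.observe(): the state, without advancing time (a new reading comes with each control period).
- robot.read_camera(name): name is "scene" or "top" or "wrist"; returns the picture (384x512x3 uint8, blue, green, red); there is no depth.
- robot.calibration(name): a dict with "intrinsics" (3x3 intrinsics, pixels), "dist" ([k1, k2, p1, p2, k3] as OpenCV has them; the pictures are not rectified), "cam_to_world" (4x4, takes a point from camera to world coordinates); the wrist camera has in their place "mount" (4x4, takes a point from camera to tool coordinates, whose origin is the TCP and whose axes are the tool frame's). Camera axes: x right, y up, looking along -z (the intrinsics and any distortion apply to the point x, -y, -z); pixel columns grow to the right and rows downward; lengths in m; the calibration is good to about 2 mm. A picture is of the moment at which its call begins: read the wrist's pose just before it. calibration takes no time and is no camera call.
- robot.hand_in(): hands the job in, once; it reports no verdict.
The state is a dict: "time": time; "qpos": joint angles; "qvel": joint speeds; "joint_efforts": joint torques, N m; "tool_pos": TCP position; "tool_rot": TCP orientation; "contact_force": force on the tool from outside, world axes, zero at the start; "torque": the same for the moment, N m; "opening": finger opening in m.
Only numpy, scipy, OpenCV 4.12 (cv2) and the standard library are available. Lean on these libraries where they do the work, as an engineer would, in place of code of your own. Each camera call takes 0.05 s, during which the arm holds its last target. There are 200 camera calls.

## Working session

There is one attempt and no reset: what is moved stays moved. The work goes in short steps, Python scripts to look and compute and a shell command to move; the robot and the scene stay as the last step left them, time stands still between calls to the robot, and variables do not carry over. Pictures are saved under pics/ and viewed, about 8 in all and at most 12, crops included, and the job is handed in when it is done.

```bash
mkdir -p pics; cat > h.py <<'E'
import numpy as np, cv2
from cell import robot
from scipy.spatial.transform import Rotation as R
def pose():
    s=robot.observe(); T=np.eye(4); T[:3,:3]=R.from_euler('xyz',s['tool_rot']).as_matrix(); T[:3,3]=s['tool_pos']; return T
def cam(n):
    c=robot.calibration(n)
    M=np.array(c['cam_to_world']) if 'cam_to_world' in c else pose()@np.array(c['mount'])
    return np.array(c['intrinsics']),np.array(c['dist']),M
def ray(n,uv,C=None):
    K,d,M=C or cam(n)
    p=cv2.undistortPoints(np.array([[uv]],float),K,d)[0,0]
    v=M[:3,:3]@np.array([p[0],-p[1],-1]); return M[:3,3],v/np.linalg.norm(v)
def onz(n,uv,z,C=None):
    o,v=ray(n,uv,C); return o+v*(z-o[2])/v[2]
def proj(n,P,C=None):
    K,d,M=C or cam(n); q=np.linalg.inv(M)@np.r_[P,1]
    return cv2.projectPoints(np.array([[q[0],-q[1],-q[2]]]),np.zeros(3),np.zeros(3),K,d)[0][0,0]
def tri(a,b):
    A=0;B=0
    for o,v in (a,b):
        Q=np.eye(3)-np.outer(v,v); A=A+Q; B=B+Q@o
    return np.linalg.solve(A,B)
E
python3 - <<'E'
from h import *
s=robot.observe(); print({k:np.round(v,3) for k,v in s.items()}, robot.tip_extent)
for n in ('scene','top','wrist'):
    im=robot.read_camera(n); cv2.imwrite(f'pics/{n}0.png',im); print(n,np.round(cam(n)[2],3).tolist(),np.round(cam(n)[0],0).tolist())
a=cv2.imread('pics/scene0.png');b=cv2.imread('pics/top0.png')
cv2.imwrite('pics/a0.png',cv2.resize(a,(800,600)));cv2.imwrite('pics/b0.png',cv2.resize(b,(800,600)))
E
```

```text
{'time': np.float64(0.0), 'qpos': array([ 1.046,  0.343,  1.525,  0.   ,  1.275, -0.146]), 'qvel': array([ 0.002, -0.001, -0.   ,  0.001,  0.001, -0.   ]), 'joint_efforts': array([  0.   , -43.125, -24.422,   0.072,   0.056,  -0.   ]), 'tool_pos': array([0.194, 0.487, 0.251]), 'tool_rot': array([ 2.988,  1.569, -2.103]), 'contact_force': array([0.174, 0.08 , 0.615]), 'torque': array([ 0.015, -0.038, -0.005]), 'opening': np.float64(0.092)} 0.025
scene [[0.39, -0.731, 0.56, 1.084], [0.921, 0.3, -0.25, -0.238], [0.015, 0.613, 0.79, 0.881], [0.0, 0.0, 0.0, 1.0]] [[411.0, 0.0, 259.0], [0.0, 411.0, 197.0], [0.0, 0.0, 1.0]]
top [[0.013, 0.989, -0.147, 0.474], [-1.0, 0.011, -0.017, -0.023], [-0.015, 0.148, 0.989, 0.809], [0.0, 0.0, 0.0, 1.0]] [[350.0, 0.0, 253.0], [0.0, 350.0, 194.0], [0.0, 0.0, 1.0]]
wrist [[0.368, -0.9, -0.232, 0.132], [0.93, 0.357, 0.091, 0.51], [0.0, -0.249, 0.968, 0.384], [0.0, 0.0, 0.0, 1.0]] [[306.0, 0.0, 255.0], [0.0, 306.0, 193.0], [0.0, 0.0, 1.0]]
```

View pics/a0.png

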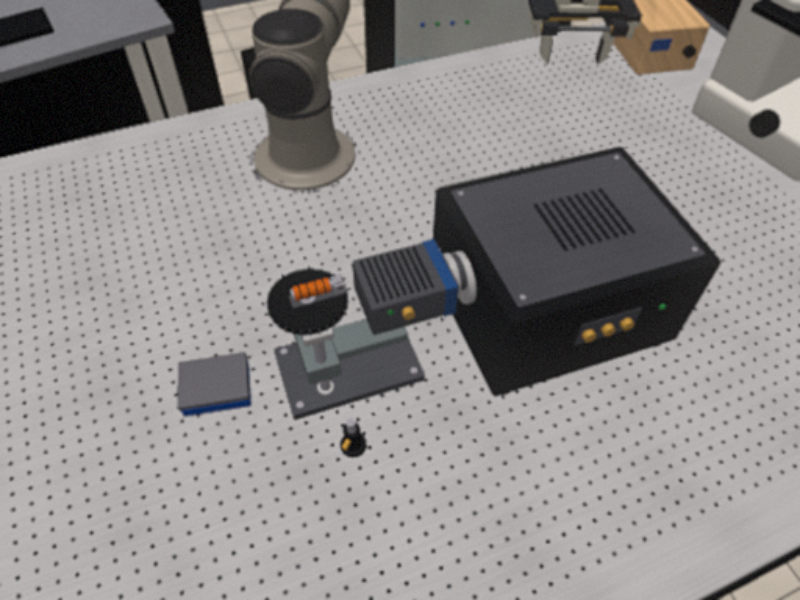

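View pics/b0.png

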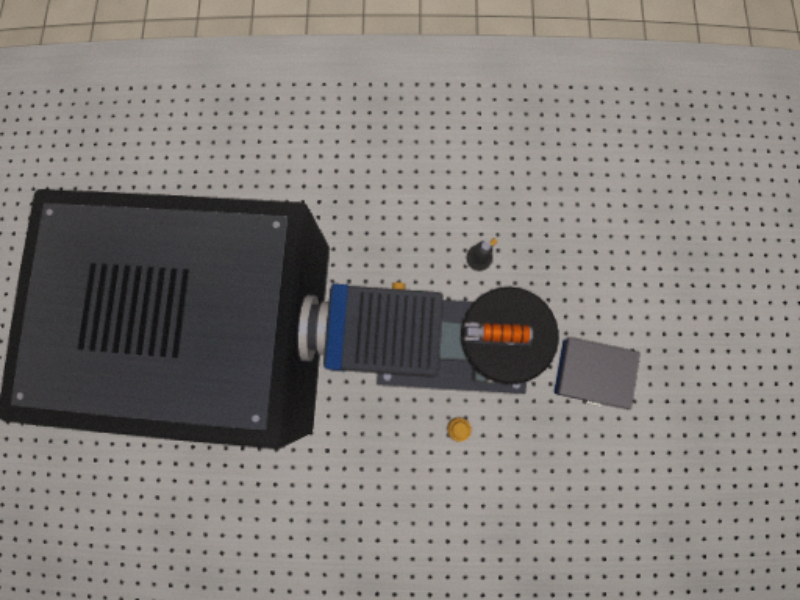

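The scene view (800x600) shows the black wheel at about (308,301), with the orange handle folded and its fork at about (337,284). The detector is to the right, joined to the black box, and the slide box and post are nearby. The top view shows the wheel at (510,335), the fork at (472,332) on the detector side, and the orange sleeve from (482,332) to (532,334).

```bash
python3 - <<'E'
from h import *
k=.64
for a,b in (((461,194),(255,418)),((523,297),(276,225)),((696,249),(49,212))):
    print('box',np.round(tri(ray('scene',np.array(a)*k),ray('top',np.array(b)*k)),3))
cen={}
for n in ('top','scene'):
    im=cv2.imread(f'pics/{n}0.png'); hsv=cv2.cvtColor(im,cv2.COLOR_BGR2HSV)
    o=cv2.inRange(hsv,(3,150,110),(16,255,255)); 
    c=max(cv2.findContours(o,0,2)[0],key=cv2.contourArea)if 0 else None
    o=cv2.morphologyEx(o,cv2.MORPH_CLOSE,np.ones((5,5)))
    c=max(cv2.findContours(o,0,2)[0],key=cv2.contourArea); r=cv2.minAreaRect(c); cen[n]=r[0]; print(n,'orange',r)
    w=cv2.inRange(hsv,(0,0,0),(180,255,45)); lab=cv2.findContours(w,cv2.RETR_EXTERNAL,2)[0]
    box={'top':(510*k,335*k),'scene':(308*k,301*k)}[n]
    for q in lab:
        if cv2.contourArea(q)>1000 and cv2.pointPolygonTest(q,box,True)>-20:
            h=cv2.convexHull(q); e=cv2.fitEllipse(h); print(n,'wheel',e,onz(n,e[0],.201))
print('grip',tri(ray('top',cen['top']),ray('scene',cen['scene'])),onz('top',cen['top'],.215),onz('scene',cen['scene'],.215))
print('pivot',onz('top',(472*k,332*k),.215))
T=pose();print(np.round(T,3))
E
```

```text
box [0.436 0.14  0.208]
box [0.653 0.126 0.21 ]
box [0.67  0.405 0.209]
top orange ((323.6795654296875, 212.90899658203125), (29.013755798339844, 10.636713981628418), 2.862405300140381)
top wheel ((324.8072509765625, 215.3776397705078), (61.65050506591797, 64.15335083007812), 40.364925384521484) [ 0.52918448 -0.13784461  0.201     ]
scene orange ((199.04150390625, 184.15560913085938), (8.567282676696777, 23.189638137817383), 75.0685806274414)
grip [ 0.5325747  -0.13257273  0.21384833] [ 0.53212087 -0.13333716  0.215     ] [ 0.53400034 -0.13182771  0.215     ]
pivot [ 0.53247696 -0.09649277  0.215     ]
[[-0.001 -0.929  0.37   0.194]
 [-0.001  0.37   0.929  0.488]
 [-1.     0.    -0.001  0.251]
 [ 0.     0.     0.     1.   ]]
```

```bash
python3 -m creep '[{"translation":[-0.04,0,0],"twist":[0,0,0],"hand":100},{"translation":[-0.08,0,0],"twist":[0,0,0],"hand":100},{"translation":[-0.08,-0.034,-0.029],"twist":[0,0,0],"hand":100},{"translation":[-0.08,-0.068,-0.058],"twist":[0,0,0],"hand":100},{"translation":[-0.08,-0.102,-0.087],"twist":[0,0,0],"hand":100}]'
python3 -m creep '[{"translation":[0,-0.034,-0.029],"twist":[0,0,0],"hand":100},{"translation":[0,-0.068,-0.058],"twist":[0,0,0],"hand":100},{"translation":[0,-0.102,-0.087],"twist":[0,0,0],"hand":100},{"translation":[0,-0.136,-0.116],"twist":[0,0,0],"hand":100},{"translation":[0,-0.17,-0.145],"twist":[0,0,0],"hand":100}]'
python3 -m creep '[{"translation":[0,-0.034,-0.029],"twist":[0,0,0],"hand":100},{"translation":[0,-0.068,-0.058],"twist":[0,0,0],"hand":100},{"translation":[0,-0.102,-0.087],"twist":[0,0,0],"hand":100},{"translation":[0,-0.136,-0.116],"twist":[0,0,0],"hand":100},{"translation":[0,-0.17,-0.145],"twist":[0,0,0],"hand":100}]'
python3 -m creep '[{"translation":[0,0,0],"twist":[0.14,0,0],"hand":100},{"translation":[0,0,0],"twist":[0.28,0,0],"hand":100},{"translation":[0,0,0],"twist":[0.42,0,0],"hand":100},{"translation":[0,0,0],"twist":[0.56,0,0],"hand":100},{"translation":[0,0,0],"twist":[0.7,0,0],"hand":100}]'
python3 -m creep '[{"translation":[0,0,0],"twist":[0.14,0,0],"hand":100},{"translation":[0,0,0],"twist":[0.28,0,0],"hand":100},{"translation":[0,0,0],"twist":[0.42,0,0],"hand":100},{"translation":[0,0,0],"twist":[0.49,0,0],"hand":100},{"translation":[0,0,0],"twist":[0.49,0,0],"hand":100}]'
python3 - <<'E'
from h import *
T=pose();im=robot.read_camera('wrist');cv2.imwrite('pics/w1.png',im);np.save('T1.npy',T);print(np.round(T,4))
E
```

```text
time: 0.65
tool_pos: [0.2568, 0.3678, 0.3312]
tool_rot: [-3.095, 1.57, -1.901]
contact_force: [1.3, 0.7, 0.4]
opening: 0.0921
time: 1.15
tool_pos: [0.3617, 0.1686, 0.3314]
tool_rot: [-3.051, 1.57, -1.857]
contact_force: [0.5, 0.0, 0.1]
opening: 0.0921
time: 1.65
tool_pos: [0.4668, -0.0307, 0.3314]
tool_rot: [3.05, 1.57, -2.04]
contact_force: [0.4, 0.7, 0.5]
opening: 0.092
time: 2.15
tool_pos: [0.4666, -0.0307, 0.3311]
tool_rot: [-3.12, 1.57, -2.633]
contact_force: [0.3, 0.1, 0.6]
opening: 0.0917
time: 2.65
tool_pos: [0.4665, -0.0306, 0.3309]
tool_rot: [-2.862, 1.569, -2.865]
contact_force: [0.1, -0.3, -0.1]
opening: 0.0919
[[-1.600e-03  3.300e-03  1.000e+00  4.665e-01]
 [-5.000e-04  1.000e+00 -3.300e-03 -3.060e-02]
 [-1.000e+00 -5.000e-04 -1.600e-03  3.309e-01]
 [ 0.000e+00  0.000e+00  0.000e+00  1.000e+00]]
```

View pics/w1.png

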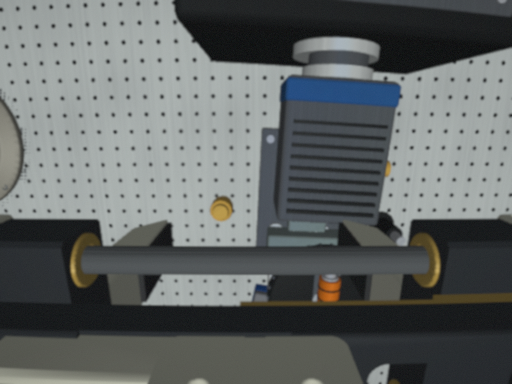

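The wrist view shows the detector at (340,160) and the orange sleeve at (329,288), partly hidden behind the gripper. I'll move further −y for a clear view of the wheel.

```bash
python3 -m creep '[{"translation":[0,-0.04,0.016],"twist":[0,0,0],"hand":100},{"translation":[0,-0.08,0.032],"twist":[0,0,0],"hand":100},{"translation":[0,-0.12,0.048],"twist":[0,0,0],"hand":100},{"translation":[0,-0.16,0.065],"twist":[0,0,0],"hand":100},{"translation":[0,-0.19,0.065],"twist":[0,0,0],"hand":100}]'
python3 - <<'E'
from h import *
C=cam('wrist');T=pose();im=robot.read_camera('wrist');cv2.imwrite('pics/w2.png',im);print(np.round(T,4)); np.savez('w2.npz',M=C[2])
hsv=cv2.cvtColor(im,cv2.COLOR_BGR2HSV)
o=cv2.morphologyEx(cv2.inRange(hsv,(3,150,110),(16,255,255)),cv2.MORPH_CLOSE,np.ones((7,7)))
c=max(cv2.findContours(o,0,2)[0],key=cv2.contourArea); r=cv2.minAreaRect(c);print(r,onz('wrist',r[0],.215,C))
for p in cv2.boxPoints(r): print(np.round(onz('wrist',p,.215,C),4))
E
```

```text
time: 3.2
tool_pos: [0.5323, -0.2232, 0.3299]
tool_rot: [-2.972, 1.569, -2.972]
contact_force: [-0.8, 0.1, 0.8]
opening: 0.0921
[[-2.000e-03 -6.000e-04  1.000e+00  5.323e-01]
 [-3.000e-04  1.000e+00  6.000e-04 -2.232e-01]
 [-1.000e+00 -3.000e-04 -2.000e-03  3.299e-01]
 [ 0.000e+00  0.000e+00  0.000e+00  1.000e+00]]
((256.1824645996094, 80.75701904296875), (23.790103912353516, 67.91132354736328), 2.2025980949401855) [ 0.53335863 -0.13296818  0.215     ]
[ 0.523  -0.1581  0.215 ]
[ 0.5253 -0.1082  0.215 ]
[ 0.5432 -0.1088  0.215 ]
[ 0.5418 -0.1588  0.215 ]
```

View pics/w2.png

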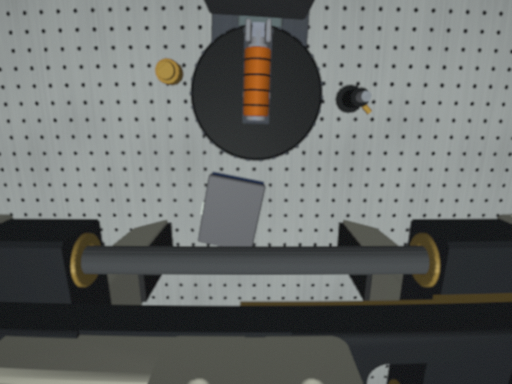

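```bash
python3 - <<'E'
from h import *
M=np.load('w2.npz')['M'];K,d,_=cam('wrist');C=(K,d,M)
im=cv2.imread('pics/w2.png');g=cv2.cvtColor(im,cv2.COLOR_BGR2GRAY)
w=cv2.inRange(g,0,60)[50:175,185:330]  # below the fork: lower arc
pts=[]
for row in range(0,110,4):
    x=np.flatnonzero(w[row]); 
    if len(x)>30: x=x[(x>3)&(x<141)]; pts+= [onz('wrist',(x[0]+185,row+50),.201,C)[:2],onz('wrist',(x[-1]+185,row+50),.201,C)[:2]]
p=np.array(pts);A=np.c_[2*p,np.ones(len(p))];s=np.linalg.lstsq(A,(p**2).sum(1),rcond=None)[0];print(s[:2],np.sqrt(s[2]+s[0]**2+s[1]**2), len(p))
E
python3 -m creep '[{"translation":[0,0.04,0.0],"twist":[0,0,0],"hand":60},{"translation":[0,0.077,0.001],"twist":[0,0,0],"hand":60},{"translation":[0.03,0.077,0.001],"twist":[0,0,0],"hand":60},{"translation":[0.05,0.077,0.001],"twist":[0,0,0],"hand":60},{"translation":[0.05,0.077,0.001],"twist":[0,0,0],"hand":60}]'
```

```text
[ 0.53326683 -0.14248186] 0.05311029037535537 54
time: 3.75
tool_pos: [0.531, -0.1491, 0.2766]
tool_rot: [-3.113, 1.562, -3.113]
contact_force: [-0.5, -0.2, 0.2]
opening: 0.0575
```

```bash
python3 -m creep '[{"translation":[0,0,0],"twist":[0,0,0],"hand":60},{"translation":[0,0,0],"twist":[0,0,0],"hand":60}]'; python3 -c "
from h import *
print(np.round(pose(),4)); print(np.round(robot.observe()['qvel'],3))"
```

```text
time: 3.95
tool_pos: [0.5313, -0.1493, 0.2774]
tool_rot: [-3.059, 1.563, -3.058]
contact_force: [0.2, -0.4, 0.1]
opening: 0.0549
[[-7.700e-03 -4.000e-04  1.000e+00  5.313e-01]
 [-6.000e-04  1.000e+00  4.000e-04 -1.493e-01]
 [-1.000e+00 -6.000e-04 -7.700e-03  2.774e-01]
 [ 0.000e+00  0.000e+00  0.000e+00  1.000e+00]]
[-0.001 -0.005 -0.005 -0.    -0.002  0.006]
```

```bash
python3 -m creep '[{"translation":[0.015,0.003,0.002],"twist":[0,-0.008,0],"hand":55},{"translation":[0.03,0.003,0.002],"twist":[0,-0.008,0],"hand":50},{"translation":[0.042,0.003,0.002],"twist":[0,-0.008,0],"hand":45},{"translation":[0.045,0.003,0.002],"twist":[0,-0.008,0],"hand":42},{"translation":[0.045,0.003,0.002],"twist":[0,-0.008,0],"hand":42}]'; python3 -c "
from h import *
print(np.round(pose(),4)); im=robot.read_camera('scene'); cv2.imwrite('pics/s2.png',cv2.resize(im[120:270,110:310],(800,600)))"
```

```text
time: 4.45
tool_pos: [0.533, -0.1464, 0.2325]
tool_rot: [-1.316, 1.57, -1.316]
contact_force: [1.0, -0.4, -0.1]
opening: 0.0386
[[ 2.000e-04 -3.000e-04  1.000e+00  5.330e-01]
 [-6.000e-04  1.000e+00  3.000e-04 -1.464e-01]
 [-1.000e+00 -6.000e-04  2.000e-04  2.325e-01]
 [ 0.000e+00  0.000e+00  0.000e+00  1.000e+00]]
```

View pics/s2.png

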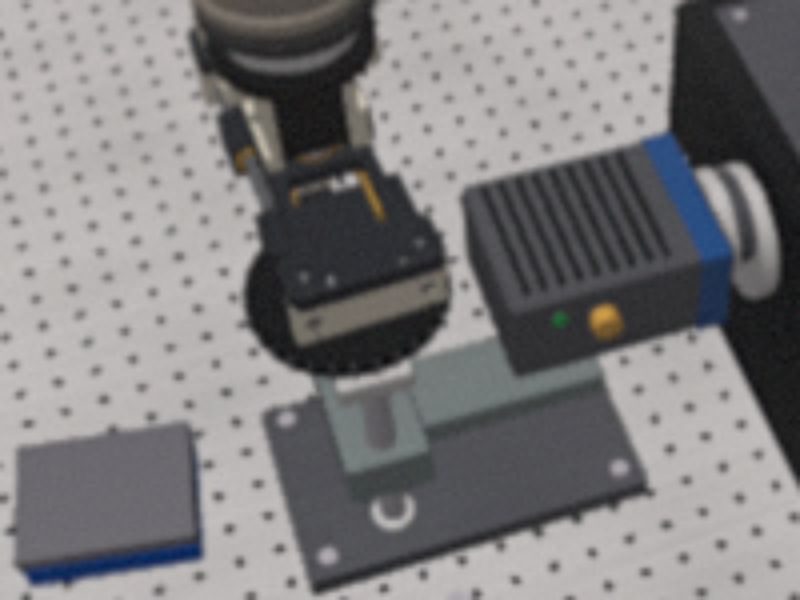

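The scene crop shows the finger spread over the wheel, straddling the handle, with nothing touching. I'll lower 3 mm and grip.

```bash
python3 -m creep '[{"translation":[0.003,0,0],"twist":[0,0,0],"hand":42},{"translation":[0.003,0,0],"twist":[0,0,0],"hand":30},{"translation":[0.003,0,0],"twist":[0,0,0],"hand":20},{"translation":[0.003,0,0],"twist":[0,0,0],"hand":15},{"translation":[0.003,0,0],"twist":[0,0,0],"hand":12}]' 20
python3 -m creep '[{"translation":[0,0,0],"twist":[0,0,0],"hand":12},{"translation":[0,0,0],"twist":[0,0,0],"hand":12},{"translation":[0,0,0],"twist":[0,0,0],"hand":12}]'
```

```text
time: 5.0
tool_pos: [0.5331, -0.1466, 0.2301]
tool_rot: [-0.957, 1.569, -0.957]
contact_force: [-1.5, 0.0, 0.5]
opening: 0.0193
time: 5.3
tool_pos: [0.5331, -0.1466, 0.2302]
tool_rot: [-0.959, 1.569, -0.959]
contact_force: [-1.1, -0.9, 0.9]
opening: 0.0198
```

```bash
python3 -m creep '[{"translation":[-0.0075,0.0006,0],"twist":[0,0,0],"hand":12},{"translation":[-0.0148,0.0022,0],"twist":[0,0,0],"hand":12},{"translation":[-0.0217,0.005,0],"twist":[0,0,0],"hand":12},{"translation":[-0.0282,0.0087,0],"twist":[0,0,0],"hand":12},{"translation":[-0.0341,0.0134,0.0005],"twist":[0,0,0],"hand":12}]'
```

```text
time: 5.8
tool_pos: [0.5334, -0.1332, 0.265]
tool_rot: [-1.251, 1.569, -1.251]
contact_force: [-0.8, -1.6, -5.1]
opening: 0.0194
```

```bash
python3 -m creep '[{"translation":[-0.0065,0.0075,0.0003],"twist":[0,0,0],"hand":12},{"translation":[-0.0112,0.0162,0.0006],"twist":[0,0,0],"hand":12},{"translation":[-0.0145,0.0256,0.001],"twist":[0,0,0],"hand":12},{"translation":[-0.0155,0.0331,0.001],"twist":[0,0,0],"hand":12},{"translation":[-0.0156,0.0366,0.0012],"twist":[0,0,0],"hand":12}]'
python3 -m creep '[{"translation":[0,0.0,0],"twist":[0,0,0],"hand":12},{"translation":[0,0,0],"twist":[0,0,0],"hand":12}]'
python3 -c "
from h import *
print(np.round(pose(),4)); im=robot.read_camera('scene'); cv2.imwrite('pics/s3.png',cv2.resize(im[120:270,110:310],(800,600)))"
```

```text
time: 6.3
tool_pos: [0.5344, -0.0959, 0.283]
tool_rot: [-0.986, 1.566, -0.985]
contact_force: [-4.6, -3.5, 7.5]
opening: 0.0192
time: 6.5
tool_pos: [0.5342, -0.0949, 0.2834]
tool_rot: [-0.884, 1.567, -0.882]
contact_force: [-1.2, -0.7, -0.9]
opening: 0.0194
[[ 0.0025 -0.0018  1.      0.5342]
 [-0.003   1.      0.0018 -0.0949]
 [-1.     -0.003   0.0025  0.2834]
 [ 0.      0.      0.      1.    ]]
```

View pics/s3.png

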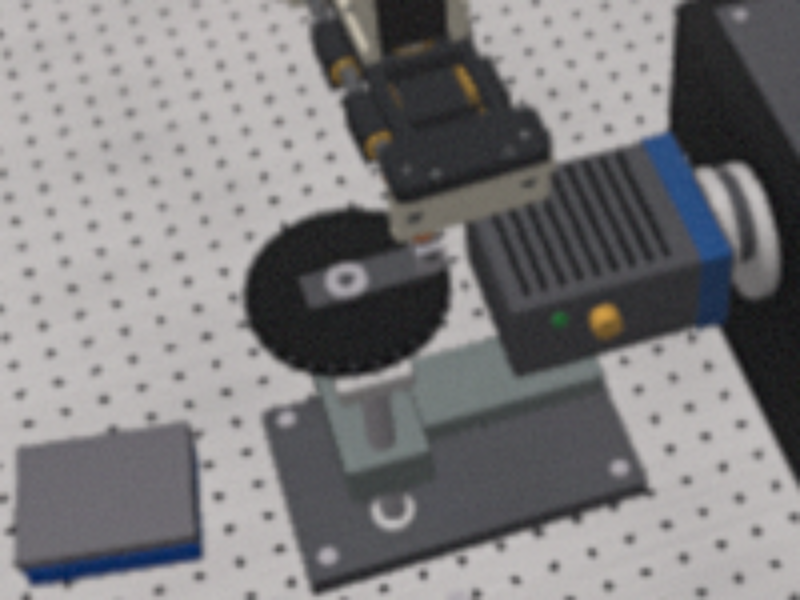

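The crop shows the handle upright in the fingers at (425,240), with the bar and hub bare on the wheel. Next I'll regrip lower and take a better look at the arm height.

```bash
python3 -m creep '[{"translation":[0,0,0],"twist":[0,0,0],"hand":32},{"translation":[0,0,0],"twist":[0,0,0],"hand":32},{"translation":[0,0,0],"twist":[0,0,0],"hand":32},{"translation":[0.012,0,0],"twist":[0,0,0],"hand":32},{"translation":[0.025,0,0],"twist":[0,0,0],"hand":32}]'
python3 -m creep '[{"translation":[0,0,0],"twist":[0,0.002,0.003],"hand":20},{"translation":[0,0,0],"twist":[0,0.002,0.003],"hand":12},{"translation":[0,0,0],"twist":[0,0.002,0.003],"hand":12},{"translation":[0,0,0],"twist":[0,0.002,0.003],"hand":12}]' 20
python3 -c "
from h import *
print(np.round(pose(),4)); im=robot.read_camera('scene'); b=robot.read_camera('top'); cv2.imwrite('pics/s4r.png',im); cv2.imwrite('pics/t4r.png',b)
a=cv2.resize(im[185:260,170:290],(800,500),interpolation=cv2.INTER_CUBIC); 
cv2.imwrite('pics/s4.png',cv2.convertScaleAbs(a,alpha=1.4,beta=15))"
```

```text
time: 7.05
tool_pos: [0.5345, -0.0953, 0.2576]
tool_rot: [-0.785, 1.566, -0.784]
contact_force: [-0.2, -0.1, -0.8]
opening: 0.0294
time: 7.45
tool_pos: [0.5343, -0.0952, 0.2568]
tool_rot: [1.811, 1.571, 1.813]
contact_force: [0.9, 0.3, -10.9]
opening: 0.0196
[[-1.000e-04 -1.300e-03  1.000e+00  5.343e-01]
 [ 3.000e-04  1.000e+00  1.300e-03 -9.520e-02]
 [-1.000e+00  3.000e-04 -1.000e-04  2.568e-01]
 [ 0.000e+00  0.000e+00  0.000e+00  1.000e+00]]
```

View pics/s4.png

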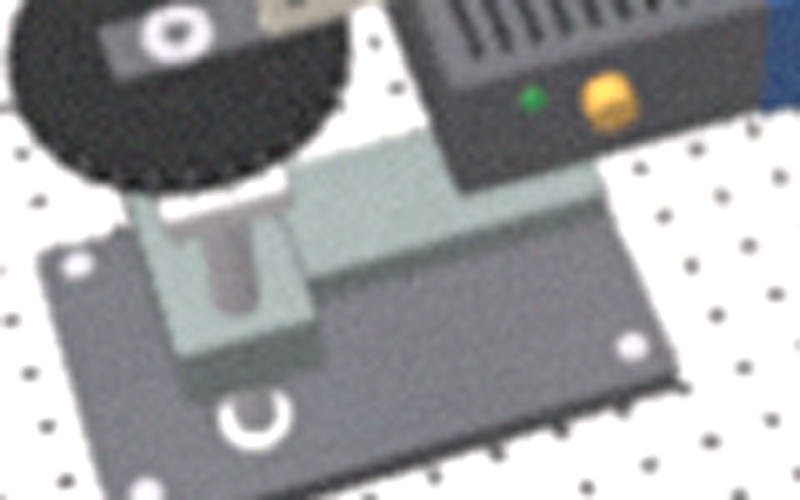

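The crop shows the grey-green arm's near top edge running from about (315,275) to (605,200), with its end at (605,185). It clears the base plate well below the detector, so the gap is large. I'll triangulate the arm height.

```bash
python3 - <<'E'
from h import *
im=cv2.imread('pics/top0.png')
for c in (284,288,292): print(c,[(r,*im[r,c]) for r in range(188,240,2)])
f=lambda u,v:(170+u*.15,185+v*.15)
for row in (204,205,206,207):
    o,v=ray('top',(289,row)); d=np.array([.05,1,0]); n=np.cross(v,d)
    out=[]
    for q in ((315,275),(450,240),(600,200)):
        p,w=ray('scene',f(*q)); t=((o-p)@n)/(w@n); out.append(np.round(p+t*w,4))
    print(row,*out)
for z in (.04,.06,.08): print(z,onz('scene',f(605,187),z))
E
```

```text
284 [(188, np.uint8(151), np.uint8(155), np.uint8(161)), (190, np.uint8(154), np.uint8(158), np.uint8(165)), (192, np.uint8(75), np.uint8(73), np.uint8(76)), (194, np.uint8(71), np.uint8(62), np.uint8(65)), (196, np.uint8(67), np.uint8(64), np.uint8(64)), (198, np.uint8(69), np.uint8(66), np.uint8(64)), (200, np.uint8(68), np.uint8(62), np.uint8(63)), (202, np.uint8(68), np.uint8(65), np.uint8(64)), (204, np.uint8(73), np.uint8(65), np.uint8(66)), (206, np.uint8(87), np.uint8(92), np.uint8(84)), (208, np.uint8(100), np.uint8(96), np.uint8(88)), (210, np.uint8(99), np.uint8(98), np.uint8(90)), (212, np.uint8(98), np.uint8(94), np.uint8(86)), (214, np.uint8(102), np.uint8(98), np.uint8(89)), (216, np.uint8(103), np.uint8(100), np.uint8(94)), (218, np.uint8(106), np.uint8(101), np.uint8(93)), (220, np.uint8(103), np.uint8(102), np.uint8(92)), (222, np.uint8(105), np.uint8(100), np.uint8(92)), (224, np.uint8(103), np.uint8(100), np.uint8(91)), (226, np.uint8(104), np.uint8(96), np.uint8(90)), (228, np.uint8(100), np.uint8(97), np.uint8(92)), (230, np.uint8(55), np.uint8(52), np.uint8(50)
[... 2554 characters left out ...]
0)), (230, np.uint8(57), np.uint8(57), np.uint8(56)), (232, np.uint8(68), np.uint8(64), np.uint8(64)), (234, np.uint8(69), np.uint8(64), np.uint8(63)), (236, np.uint8(72), np.uint8(65), np.uint8(63)), (238, np.uint8(64), np.uint8(60), np.uint8(62))]
204 [ 0.5617 -0.1105  0.0824] [ 0.5644 -0.0611  0.0802] [ 0.5675 -0.0048  0.0783]
205 [ 0.5599 -0.1101  0.0797] [ 0.5627 -0.0605  0.0775] [ 0.5657 -0.004   0.0756]
206 [ 0.5581 -0.1096  0.077 ] [ 0.5609 -0.0599  0.0748] [ 0.564  -0.0032  0.0729]
207 [ 0.5564 -0.1092  0.0743] [ 0.5591 -0.0593  0.0721] [ 0.5622 -0.0024  0.0702]
0.04 [0.53795387 0.01049075 0.04      ]
0.06 [0.55095485 0.00457412 0.06      ]
0.08 [ 0.56395583 -0.00134251  0.08      ]
```

```bash
cat > n.py <<'E'
# state in wheel terms, and the next rows (tool y, tool z in mm) along the circle
import sys; from h import *
C=np.array([.533,-.141]) if len(sys.argv)<4 else np.array([float(sys.argv[2]),float(sys.argv[3])]); st=float(sys.argv[1])
s=robot.observe();T=pose();p=T[:2,3]-C;ph=np.arctan2(p[0],p[1]);F=np.array(s['contact_force']);r=p/np.hypot(*p);t=np.array([r[1],-r[0]])
print('t',s['time'],'phi %.3f r %.1f z %.4f Ft %.1f Fr %.1f Fz %.1f Mz %.2f'%(ph,1e3*np.hypot(*p),T[2,3],F[:2]@t,F[:2]@r,F[2],s['torque'][2]),'rot',np.round(R.from_matrix(T[:3,:3].T@np.array([[0,0,1],[0,1,0],[-1,0,0]])).as_rotvec(),4))
for i in range(1,6):
    q=C+.045*np.array([np.sin(ph+i*st),np.cos(ph+i*st)]); d=T[:3,:3].T@np.r_[q-T[:2,3],.257-T[2,3]]; print(np.round(d*1e3,1).tolist())
E
python3 -m creep '[{"translation":[0,-0.0018,0.0111],"twist":[0,0,0],"hand":12},{"translation":[0,-0.0063,0.0214],"twist":[0,0,0],"hand":12},{"translation":[0,-0.0131,0.0302],"twist":[0,0,0],"hand":12},{"translation":[0,-0.022,0.0371],"twist":[0,0,0],"hand":12},{"translation":[0,-0.0323,0.0416],"twist":[0,0,0],"hand":12}]'
python3 n.py .25
```

```text
time: 8.05
tool_pos: [0.5758, -0.1258, 0.2568]
tool_rot: [1.993, 1.567, 1.996]
contact_force: [-1.9, 5.5, -4.7]
opening: 0.0197
t 8.05 phi 1.230 r 45.4 z 0.2568 Ft -5.8 Fr 0.0 Fz -4.7 Mz 0.00 rot [ 0.0028 -0.0014 -0.0032]
[-0.2, -11.1, 2.0]
[-0.3, -22.3, 1.5]
[-0.3, -33.1, -1.6]
[-0.3, -42.7, -7.4]
[-0.3, -50.6, -15.3]
```

```bash
python3 -m creep '[{"translation":[0,-0.0111,0.002],"twist":[0,0,0],"hand":12},{"translation":[0,-0.0223,0.0015],"twist":[0,0,0],"hand":12},{"translation":[0,-0.0331,-0.0016],"twist":[0,0,0],"hand":12},{"translation":[0,-0.0427,-0.0074],"twist":[0,0,0],"hand":12},{"translation":[0,-0.0506,-0.0153],"twist":[0,0,0],"hand":12}]'
python3 n.py .25
```

```text
time: 8.55
tool_pos: [0.561, -0.1751, 0.2568]
tool_rot: [1.659, 1.565, 1.663]
contact_force: [1.7, 9.0, -4.9]
opening: 0.0197
t 8.55 phi 2.455 r 44.2 z 0.2568 Ft -7.0 Fr -5.9 Fz -4.9 Mz -0.01 rot [ 0.0037 -0.0005 -0.006 ]
[-0.2, -6.6, -9.0]
[-0.2, -10.0, -19.7]
[-0.2, -10.7, -30.9]
[-0.2, -8.5, -41.9]
[-0.2, -3.7, -52.0]
```

```bash
python3 n.py .25 .533 -.14
```

```text
t 8.55 phi 2.469 r 44.9 z 0.2568 Ft -7.0 Fr -6.0 Fz -4.9 Mz -0.01 rot [ 0.0037 -0.0005 -0.006 ]
[-0.2, -5.9, -9.6]
[-0.2, -9.1, -20.3]
[-0.2, -9.6, -31.5]
[-0.2, -7.3, -42.5]
[-0.2, -2.4, -52.6]
```

```bash
python3 -m creep '[{"translation":[0,-0.0059,-0.0096],"twist":[0.003,0,-0.004],"hand":12},{"translation":[0,-0.0091,-0.0203],"twist":[0.003,0,-0.004],"hand":12},{"translation":[0,-0.0096,-0.0315],"twist":[0.003,0,-0.004],"hand":12},{"translation":[0,-0.0073,-0.0425],"twist":[0.003,0,-0.004],"hand":12},{"translation":[0,-0.0024,-0.0526],"twist":[0.003,0,-0.004],"hand":12}]'
python3 n.py .25 .533 -.14
```

```text
time: 9.05
tool_pos: [0.5094, -0.1779, 0.2569]
tool_rot: [0.43, 1.568, 0.431]
contact_force: [8.1, -0.1, -11.4]
opening: 0.0193
t 9.05 phi -2.584 r 44.7 z 0.2569 Ft -6.9 Fr -4.3 Fz -11.4 Mz 0.04 rot [ 0.0005  0.0029 -0.0013]
[-0.1, 6.8, -8.9]
[-0.1, 15.8, -15.5]
[-0.1, 26.2, -19.8]
[-0.1, 37.3, -21.3]
[-0.1, 48.5, -20.1]
```

```bash
python3 -m creep '[{"translation":[0,0.0068,-0.0089],"twist":[0,0.003,0],"hand":12},{"translation":[0,0.0158,-0.0155],"twist":[0,0.003,0],"hand":12},{"translation":[0,0.0262,-0.0198],"twist":[0,0.003,0],"hand":12},{"translation":[0,0.0373,-0.0213],"twist":[0,0.003,0],"hand":12},{"translation":[0,0.0485,-0.0201],"twist":[0,0.003,0],"hand":12}]'
python3 n.py .25 .533 -.14
```

```text
time: 9.55
tool_pos: [0.4887, -0.1315, 0.257]
tool_rot: [-1.786, 1.567, -1.786]
contact_force: [-0.3, -11.7, -11.8]
opening: 0.0198
t 9.55 phi -1.381 r 45.1 z 0.2570 Ft -11.5 Fr -1.9 Fz -11.8 Mz -0.05 rot [ 0.0001 -0.0008  0.0038]
[-0.0, 10.6, 3.6]
[-0.1, 20.1, 9.6]
[-0.1, 27.8, 17.8]
[-0.2, 33.3, 27.6]
[-0.2, 36.1, 38.4]
```

```bash
python3 -m creep '[{"translation":[0,0,0],"twist":[0,0,0],"hand":12}]'; python3 n.py .02 .533 -.14; python3 - <<'E'
from h import *
im=robot.read_camera('scene'); b=robot.read_camera('top'); cv2.imwrite('pics/s5r.png',im); cv2.imwrite('pics/t5r.png',b)
a=cv2.resize(im[185:260,170:290],(800,500),interpolation=cv2.INTER_CUBIC)
cv2.imwrite('pics/s5.png',cv2.convertScaleAbs(a,alpha=1.4,beta=15))
E
```

```text
time: 9.65
tool_pos: [0.4887, -0.1313, 0.257]
tool_rot: [-1.718, 1.566, -1.718]
contact_force: [1.1, -0.6, -11.2]
opening: 0.0193
t 9.65 phi -1.377 r 45.2 z 0.2570 Ft -0.4 Fr -1.2 Fz -11.2 Mz 0.02 rot [ 0.0005 -0.0007  0.0047]
[-0.0, 0.8, 0.3]
[-0.0, 1.7, 0.5]
[-0.0, 2.6, 0.8]
[-0.1, 3.5, 1.0]
[-0.1, 4.3, 1.2]
```

View pics/s5.png

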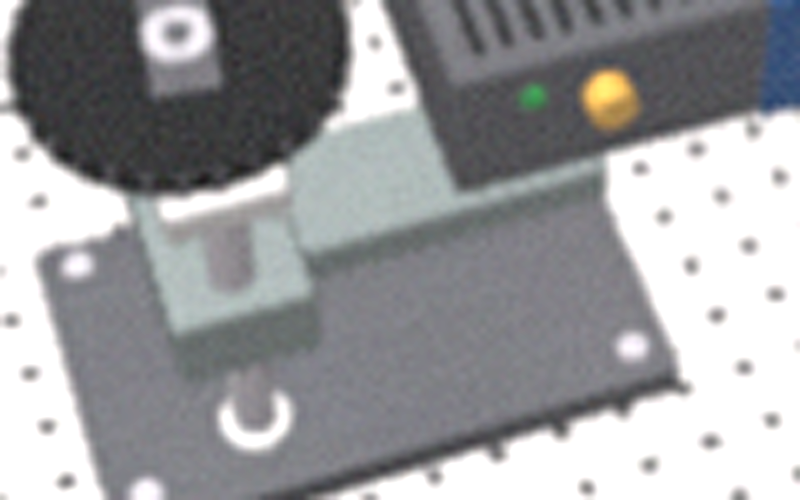

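```bash
cat > det.py <<'E'
import sys; from h import *
a,b=[cv2.imread(f'pics/{n}.png',0).astype(np.float32) for n in sys.argv[1:3]]
def sh(u0,v0,u1,v1):
    A=a[v0:v1,u0:u1];B=b[v0:v1,u0:u1];w=cv2.createHanningWindow(A.shape[::-1],cv2.CV_32F);return np.round(cv2.phaseCorrelate(A,B,w)[0],3)
print('det',sh(232,150,290,214),'det face',sh(240,180,290,212),'box',sh(300,110,440,230),'base',sh(200,225,280,262))
E
python3 - <<'E'
from h import *
print(proj('scene',(.55,-.02,.16))-proj('scene',(.55,-.02,.161)))
E
python3 det.py s4r s5r; python3 det.py scene0 s4r
```

```text
[0.00044685 0.27839429]
det [ 0.148 -0.298] det face [ 0.19  -0.376] box [0.003 0.003] base [ 0.016 -0.032]
det [-0.01  -0.184] det face [ 0.055 -0.045] box [-0.006 -0.046] base [0.073 0.025]
```

```bash
python3 det.py scene0 s5r; cp pics/s2.png /dev/null; python3 - <<'E'
from h import *
a,b=[cv2.imread(f'pics/{n}.png',0).astype(np.float32) for n in ('scene0','s5r')]
# shift by ECC on the detector's front face / button / collar
for r in ((238,182,296,212),(252,186,276,206),(268,150,296,200),(232,155,275,190)):
    u0,v0,u1,v1=r; W=np.eye(2,3,dtype=np.float32)
    cc,W=cv2.findTransformECC(a[v0:v1,u0:u1],b[v0:v1,u0:u1],W,cv2.MOTION_TRANSLATION,(3,200,1e-6),None,1); print(r,round(cc,4),W[:,2])
E
```

```text
det [ 0.323 -0.335] det face [ 0.387 -0.224] box [-0.031  0.026] base [ 0.045 -0.058]
(238, 182, 296, 212) 0.989 [ 0.07761424 -0.23902385]
(252, 186, 276, 206) 0.9673 [ 0.18861115 -0.33393988]
(268, 150, 296, 200) 0.9922 [ 0.09507409 -0.11673522]
(232, 155, 275, 190) 0.9742 [ 0.21968047 -0.272567  ]
```

Detector tip has moved about 0.3 px upward (roughly 1 mm) and the handle force jumped, so the pad has already made contact, probably at the upper end of snug. I'll measure the load by comparing the handle force when turning slowly back and then forward.

```bash
cat > f.py <<'E'
from h import *
C=np.array([.533,-.14]);s=robot.observe();p=np.array(s['tool_pos'][:2])-C;r=p/np.hypot(*p);t=np.array([r[1],-r[0]]);F=np.array(s['contact_force'])
print('phi %.4f r %.1f Ft %.2f Fr %.1f Fz %.1f'%(np.arctan2(*p),1e3*np.hypot(*p),F[:2]@t,F[:2]@r,F[2]))
E
python3 -m creep '[{"translation":[0.0005,-0.0009,-0.0002],"twist":[0,0,0],"hand":12}]'>/dev/null; python3 f.py
python3 -m creep '[{"translation":[0.0005,-0.0009,-0.0002],"twist":[0,0,0],"hand":12}]'>/dev/null; python3 f.py
python3 -m creep '[{"translation":[0,-0.0009,-0.0002],"twist":[0,0,0],"hand":12}]'>/dev/null; python3 f.py
python3 -m creep '[{"translation":[0,-0.0009,-0.0002],"twist":[0,0,0],"hand":12}]'>/dev/null; python3 f.py
```

```text
phi -1.4031 r 45.1 Ft 0.09 Fr -0.1 Fz -3.5
phi -1.4263 r 45.1 Ft -0.13 Fr 0.1 Fz -3.6
phi -1.4479 r 45.1 Ft 0.71 Fr -1.9 Fz -8.5
phi -1.4684 r 45.1 Ft 0.77 Fr -2.4 Fz -8.0
```

```bash
for i in 1; do
python3 -m creep '[{"translation":[0.0005,-0.0009,-0.0002],"twist":[0,0,0],"hand":12},{"translation":[0.0005,-0.0018,-0.0003],"twist":[0,0,0],"hand":12},{"translation":[0.0005,-0.0027,-0.0004],"twist":[0,0,0],"hand":12}]'>/dev/null; python3 f.py
python3 -m creep '[{"translation":[0,-0.0009,-0.0001],"twist":[0,0,0],"hand":12}]'>/dev/null; python3 f.py
python3 -m creep '[{"translation":[0,-0.0009,-0.0001],"twist":[0,0,0],"hand":12}]'>/dev/null; python3 f.py
python3 -m creep '[{"translation":[0,-0.0009,-0.0001],"twist":[0,0,0],"hand":12}]'>/dev/null; python3 f.py
done
```

```text
phi -1.5292 r 45.1 Ft 1.90 Fr -1.3 Fz -2.7
phi -1.5475 r 45.1 Ft 1.38 Fr -3.1 Fz -6.1
phi -1.5651 r 45.1 Ft 1.76 Fr -2.7 Fz -5.2
phi -1.5828 r 45.1 Ft 1.98 Fr -2.6 Fz -4.8
```

```bash
python3 -m creep '[{"translation":[0.0,-0.0009,0],"twist":[0,0,0],"hand":12},{"translation":[0.0,-0.0018,0],"twist":[0,0,0],"hand":12},{"translation":[0.0,-0.0027,0],"twist":[0,0,0],"hand":12}]'>/dev/null; python3 f.py
python3 -m creep '[{"translation":[0,-0.0009,0],"twist":[0,0,0],"hand":12}]'>/dev/null; python3 f.py
python3 -m creep '[{"translation":[0,-0.0009,0],"twist":[0,0,0],"hand":12}]'>/dev/null; python3 f.py
echo fwd
python3 -m creep '[{"translation":[0,0.0009,0],"twist":[0,0,0],"hand":12}]'>/dev/null; python3 f.py
python3 -m creep '[{"translation":[0,0.0009,0],"twist":[0,0,0],"hand":12}]'>/dev/null; python3 f.py
python3 -m creep '[{"translation":[0,0.0009,0],"twist":[0,0,0],"hand":12}]'>/dev/null; python3 f.py
python3 -m creep '[{"translation":[0,0.0009,0],"twist":[0,0,0],"hand":12}]'>/dev/null; python3 f.py
```

```text
phi -1.6418 r 45.1 Ft 2.40 Fr -3.0 Fz -5.1
phi -1.6589 r 45.1 Ft 3.37 Fr -2.8 Fz -4.2
phi -1.6774 r 45.0 Ft 2.75 Fr -2.1 Fz -4.8
fwd
phi -1.6735 r 45.0 Ft -3.36 Fr -3.0 Fz -5.5
phi -1.6728 r 45.0 Ft -3.14 Fr -2.4 Fz -4.6
phi -1.6712 r 45.0 Ft -3.84 Fr -1.5 Fz -5.2
phi -1.6687 r 45.0 Ft -6.15 Fr -1.2 Fz -6.2
```

```bash
python3 -m creep '[{"translation":[0.0,0.0012,0],"twist":[0,0,0],"hand":12},{"translation":[0.0,0.0024,0],"twist":[0,0,0],"hand":12}]'>/dev/null; python3 f.py
python3 -m creep '[{"translation":[0.0,0.0012,0],"twist":[0,0,0],"hand":12},{"translation":[0.0,0.0024,0],"twist":[0,0,0],"hand":12}]'>/dev/null; python3 f.py
python3 -c "
from h import *
cv2.imwrite('pics/s6r.png',robot.read_camera('scene'))"; python3 det.py s5r s6r;python3 det.py scene0 s6r
```

```text
phi -1.6481 r 45.0 Ft -8.41 Fr -0.7 Fz -5.6
phi -1.6271 r 45.0 Ft -8.69 Fr -0.9 Fz -5.8
det [-0.067  0.03 ] det face [0.054 0.085] box [ 0.01  -0.034] base [-0.015 -0.001]
det [ 0.195 -0.168] det face [ 0.272 -0.231] box [-0.03   0.023] base [0.142 0.073]
```

```bash
python3 -m creep '[{"translation":[0,0,0],"twist":[0,0,0],"hand":20},{"translation":[0,0,0],"twist":[0,0,0],"hand":35},{"translation":[0,0,0],"twist":[0,0,0],"hand":50},{"translation":[0,0,0],"twist":[0,0,0],"hand":50},{"translation":[0,0,0],"twist":[0,0,0],"hand":50}]'
python3 -m creep '[{"translation":[-0.01,0,0],"twist":[0,0,0],"hand":50},{"translation":[-0.03,0,0],"twist":[0,0,0],"hand":50},{"translation":[-0.06,0,0],"twist":[0,0,0],"hand":50},{"translation":[-0.09,0,0],"twist":[0,0,0],"hand":50},{"translation":[-0.11,0,0],"twist":[0,0,0],"hand":50}]'
python3 -m creep '[{"translation":[0,-0.04,0],"twist":[0,0,0],"hand":50},{"translation":[0,-0.08,0],"twist":[0,0,0],"hand":50},{"translation":[0,-0.12,0],"twist":[0,0,0],"hand":50},{"translation":[0,-0.12,0],"twist":[0,0,0],"hand":50},{"translation":[0,-0.12,0],"twist":[0,0,0],"hand":50}]'
python3 -c "
from h import *
im=robot.read_camera('scene');cv2.imwrite('pics/s7r.png',im);cv2.imwrite('pics/t7r.png',robot.read_camera('top'))
cv2.imwrite('pics/s7.png',cv2.resize(im[100:280,100:340],(800,600),interpolation=cv2.INTER_CUBIC))"; python3 det.py scene0 s7r; python3 det.py s5r s7r
```

```text
time: 12.6
tool_pos: [0.4881, -0.1422, 0.2572]
tool_rot: [-1.328, 1.556, -1.33]
contact_force: [0.4, -1.3, -0.0]
opening: 0.0441
time: 13.1
tool_pos: [0.4879, -0.1407, 0.3704]
tool_rot: [-1.163, 1.554, -1.164]
contact_force: [0.3, 0.4, 0.0]
opening: 0.0459
time: 13.6
tool_pos: [0.4876, -0.2612, 0.3724]
tool_rot: [-1.153, 1.555, -1.156]
contact_force: [-0.8, 0.3, 0.0]
opening: 0.0458
det [ 0.214 -0.212] det face [ 0.331 -0.316] box [-0.045  0.012] base [ 0.05  -0.017]
det [-0.138  0.121] det face [ 0.153 -0.111] box [-0.037 -0.022] base [-0.022  0.001]
```

View pics/s7.png

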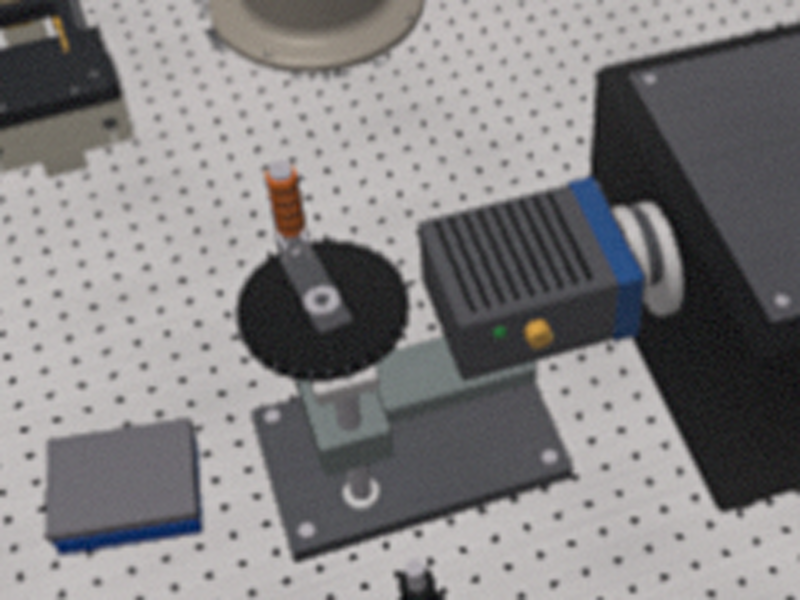

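The crop shows the handle standing at (285,200), the gripper clear at top left, and the stand and detector in place. A quick check that the handle is vertical and the stand hasn't moved, then I'll hand in.

```bash
python3 - <<'E'
from h import *
c={}
for n,f in (('scene','s7r'),('top','t7r')):
    im=cv2.imread(f'pics/{f}.png');o=cv2.morphologyEx(cv2.inRange(cv2.cvtColor(im,cv2.COLOR_BGR2HSV),(3,150,90),(16,255,255)),cv2.MORPH_CLOSE,np.ones((5,5)))
    r=cv2.minAreaRect(max(cv2.findContours(o,0,2)[0],key=cv2.contourArea)); c[n]=r[0];print(n,r)
print('grip',tri(ray('top',c['top']),ray('scene',c['scene'])))
ph=-1.627;P=np.array([.533+.045*np.sin(ph),-.14+.045*np.cos(ph)])
for z in (.227,.277): print('expected upright px',proj('scene',(*P,z)))
a,b=[cv2.imread(f'pics/{n}.png',0).astype(np.float32) for n in ('top0','t7r')]
A=a[235:260,230:345];B=b[235:260,230:345];print('base top shift',cv2.phaseCorrelate(A,B)[0])
print(robot.hand_in())
E
```

```text
scene ((185.71620178222656, 161.79730224609375), (16.933094024658203, 7.39795446395874), 80.53767395019531)
top ((338.38238525390625, 238.47059631347656), (12.12678050994873, 12.369317054748535), 14.03624439239502)
grip [ 0.4895348  -0.14717022  0.24631006]
expected upright px [187.06558709 166.66761924]
expected upright px [184.0332853  150.21360004]
base top shift (0.13896968379141583, 0.7339599043018659)
the job is handed in; nothing more can be done
None
```

The job is handed in. The crank handle was flipped upright first, then I cranked the wheel clockwise until the pad bore on the detector foot. The detector ended snug at about 45 N, but I overshot on the way there.

- **Overshoot:** My coarse turn went past first contact, to roughly 80–85 N on the pad. That is above the 20–70 N snug range, and it moved the detector's tip by about 1 mm in the image. I backed off about 0.3 rad, then turned forward again a little.
- **Final load:** At the end the handle took about 8.6 N forward and 2.5 N backward. That gives about 5.5 N of friction and about 45 N on the pad, inside the snug range.
- **Handle:** After release the picture shows it standing within about 1 px of the upright line I expected. The two-view position of the grip is about 5–6 mm off the one I expected, so that check only roughly agrees.
- **Stand:** The shift checks disagree slightly. The scene camera shows no movement (0.1 px or less). The top camera's base strip shifted 0.7 px (about 1.5 mm), possibly because the handwheel and shadows changed in that crop; I did not resolve it.
- **Detector position:** Image shifts are about 0.2–0.3 px (about 1 mm) up from the start. That fits the foot taking the load, but it is too coarse to confirm the load on its own.
- **Finish:** The gripper is clear of everything, and the robot clock read about 14 s. I did not touch the other objects, though I only glanced at them in the last picture.

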